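# Index the lathe's turret stop to the red screw

### The arm

A 7-joint arm with a two-finger parallel gripper is mounted at the origin on the work surface. World frame = base frame: x ahead of the robot, y to its left, z up, the work surface at z = 0. Lengths are in m, angles in rad, forces in N, time in s.
With the tool pointing down it reaches from about 0.4 to 0.85 m from the base axis. Payload 10.4 kg.
Tool frame: the origin (TCP) lies at the very end of the fingers, on their centre line; the grasp point (between the pads) lies r.grasp_offset behind it (r.grasp_offset is the distance from the TCP to the grasp point, in m); z points along the fingers, y is the direction in which the jaws open and shut (so a half turn about z gives the same grasp; the last joint's range is limited). The gripper opens to 87 mm and grips with 3 to 60 N. Pads are 19 mm wide; open, the fingers measure 117 mm over their backs; the gripper's body (75 mm by 190 mm) begins 51 mm behind the grasp point.
Start: joints at [-1.278, 0.332, -0.065, 1.46, 0.022, 1.35, -0.088], TCP at [0.194, 0.594, 0.223] pointing down, gripper open.
Joint ranges: [-2.6, 2.6], [-0.5, 2.12], [-1.47, 1.34], [0.16, 2.42], [-1.27, 4.41], [0.06, 2.06], [-2.6, 2.6]. Speed limits (rad/s): [2.22, 2.22, 2.79, 2.79, 3.14, 3.14, 3.14].

### API

Orientations are given as a unit quaternion [x, y, z, w].
In Python, from bench import read_state, cams, job, r gives the robot as it stands. The module is installed in compiled form; this text tells all that it offers.
- The arm moves only by the tool arm_command, never from a script. Its argument "increments" is a list of rows, each an object of numbers: "gripper": the opening in per cent of the stroke, from 0 (shut) to 100 (fully open); "dx", "dy", "dz": the shift along the tool's x, y, z in m; "spin": the turn about the tool's z in degrees. In form: [{"gripper": .., "dx": .., "dy": .., "dz": .., "spin": ..}, ...]. A call has exactly 8 rows; each row shifts and turns the commanded pose from where the row before left it, along the tool's axes as they then stand; what a row does not reach is not made up. A row lasts 1/8 s, in which the tool goes at most 62.5 mm and 10.7 degrees, less where a joint would pass 70% of its speed; a pose out of reach is approached as far as the arm can. A call with a gripper value outside its range is refused whole. The fingers move at their own pace and stop on an object; "grip_force" is the grip in N (left out, the last holds). Time passes only in rows, so rows that do not move let the fingers close, or fill a call up. It gives the time, the measured TCP pose, the force and the opening at its end, in the units of the state.
- read_state(): the state, without advancing time (a new reading comes with each control period).
- cams.camera(name): name is "scene" or "top"; returns the picture (384x512x3 uint8, red, green, blue); there is no depth.
- cams.camera_info(name): a dict with "K" (3x3 intrinsics, pixels), "rvec" (rotation vector, rad) and "tvec" (3), from world to camera coordinates, as OpenCV has them. Camera axes: x right, y down, z forward; pixel columns grow to the right and rows downward; lengths in m; the calibration is good to about 2 mm. A picture is of the moment at which its call begins. camera_info takes no time and is no camera call.
- job.close_job(): hands the job in, once; it reports no verdict.
The state is a dict: "time": time; "joint_positions": joint angles; "joint_vel": joint speeds; "joint_torque": joint torques, N m; "ee_pos": TCP position; "eef_rot": TCP orientation; "ft_force": force on the tool from outside, world axes, zero at the start; "torque": the same for the moment, N m; "width": finger opening in m.
Only numpy, scipy, OpenCV 4.12 (cv2) and the standard library are available. Lean on these libraries where they do the work, as an engineer would, in place of code of your own. Each camera call takes 0.05 s, during which the arm holds its last target.

### The job

Set the lathe's six-position turret stop for the next shoulder: with a fingertip, flick the edge of its drum round click by click until the red-marked screw has clicked in at the top, in line with the stop pad on the carriage. Either way round will do, but do not run past the red one and do not lean hard on the drum. Leave the carriage and everything lying about where it is.

Things in the scene. Friction and masses are not known exactly. Their poses are not given: they have to be found in the camera images.
- turret_stop: turret stop on the front of the green bench lathe. Origin on the drum's axis, mid-width, 100 mm above the bench. Fixed frame: y along axis and bed towards the chuck, x across the bed away from the robot, z up. Star-shaped grey drum, y -13 to +13 mm: core 26 mm radius, six radial ribs (lobes) 60 deg apart, 9 mm thick with rounded crests 42.5 mm from the axis. It turns both ways
- top_crest (a point): fixed point 42.5 mm above the axis: crest of whichever lobe is on top. A spring ball clicks in every 60 deg with one lobe straight up. A fingertip fits beside the top lobe (9 mm thick, in x): the next crests either side are 33 mm off and 19 mm lower. 2 to 6 N in x on its side starts it; pushed past half a click, it snaps on by itself
- block_top (a point): top of the stop's dark mounting block, 12 mm above the axis, 18 to 52 mm to +y of the drum's middle; from 40 to 86 mm to +x its clamp plate and screws reach 33 mm above the axis. Bed edge 50 mm to +x of the axis, top 15 mm above it. Screws, 17 mm from the axis inside each lobe (nuts 11 mm), stick out 24 to 58 mm on the drum's -y side and turn with it
- turret_drum (a joint): drum angle, rad; a click is pi/3. 0 and -6.283: red lobe and red-tipped screw straight up. Grows as the drum's top rolls away from the robot (+x). Starts one to five clicks below 0. Lobe crests and screw tips are colour-marked: at 0, from the top towards +x and on round: red, yellow, green, blue, white, black; so yellow on top needs one click away from the robot, black one towards it
- red_dot (a point): middle of the red band (20 mm wide) on the crest of the red lobe, middle of the drum's width, 42.5 mm from the axis; it turns with the drum
- stop_pad (a point): face of the round steel stop pad (18 mm) on the left side of the lathe's carriage, 17 mm above the drum's axis and level with it in x; the top screw will meet it. The carriage with its tool post (up to 270 mm above the bench) can slide along the bed but is to stay where it is
- chuck_face (a point): middle of the jaws' end of the lathe's chuck (100 mm across), 215 mm above the bench. A brass bar 26 mm across sticks out of it 58 mm towards -y. The headstock behind it, to +y, stands up to 330 mm above the bench
- spanner: steel open-ended spanner lying on the bench in front of the lathe, 190 mm long; origin under its middle
- coupling: dark steel sleeve, 38 mm across, 34 mm high, standing on the bench; origin at the centre of its underside
- clamp_strap: dark steel forked clamp strap, about 115 x 28 x 14 mm, lying on the bench; origin at the centre of its underside
- red_bin: red plastic open bin, 120 x 100 x 50 mm, on the bench; origin at the centre of its underside
- oil_bottle: yellow oil bottle, 54 mm across, 140 mm high, standing on the bench; origin at the centre of its underside
- chuck_key: steel T-handled chuck key lying on the bench in front of the lathe, about 90 mm long, handle 107 mm; origin under its square end
- bush: brass flanged bush, 40 mm across the flange, 34 mm high, standing in the chip tray in front of the lathe's bed near the chuck; origin at the centre of its underside

How it is judged:
By the outcome, as a careful person would: the job done as asked, in the order asked, and still so for the second after the job is handed in, with the robot touching nothing.
It also fails if it takes over 48 s, if anything falls off the work surface, if the arm or the gripper's body presses on something with over 40 N, if the wrist force passes 120 N, or if a joint passes its speed limit or range.

## Working session

There is one attempt and no reset: what is moved stays moved. The work goes in short steps, Python scripts to look and compute and a tool call to move; the robot and the scene stay as the last step left them, time stands still between calls to the robot, and variables do not carry over. Pictures are saved under pics/ and viewed, and the job is handed in when it is done.

Besides the shell and the picture viewer there is one more tool, called after ">>>" as a command line: name --argument value ..., lists and objects as JSON in quotes. arm_command: Moves the arm, as the interface text tells. Its arguments: {"type":"object","properties":{"increments":{"type":"array","items":{"type":"object","properties":{"gripper":{"type":"number"},"dx":{"type":"number"},"dy":{"type":"number"},"dz":{"type":"number"},"spin":{"type":"number"}}}},"grip_force":{"type":"number"}},"required":["increments"]}

```bash
mkdir -p pics; python3 - <<'E'
from bench import read_state, cams, job, r
import cv2
s=read_state();print(s['time'],s['ee_pos'],s['eef_rot'],s['width'],s['ft_force'],r.grasp_offset)
for n in("scene","top"):
    im=cams.camera(n);cv2.imwrite(f'pics/{n}0.png',im[:,:,::-1]);
    i=cams.camera_info(n);print(n,i)
E
```

```text
0.0 [0.19397318 0.59371444 0.22173828] [ 1.57208487e-01  9.87565166e-01 -7.25553158e-04 -8.88094545e-05] 0.08726298753986213 [0.24004507 0.38372272 0.06499846] 0.0187
scene {'K': array([[406.56566915,   0.        , 253.94324618],
       [  0.        , 406.56566915, 188.28240642],
       [  0.        ,   0.        ,   1.        ]]), 'rvec': array([ 1.99486945,  1.15486468, -0.55521025]), 'tvec': array([-0.27029578, -0.1792042 ,  1.51963973])}
top {'K': array([[397.22140394,   0.        , 253.30306194],
       [  0.        , 397.22140394, 193.009082  ],
       [  0.        ,   0.        ,   1.        ]]), 'rvec': array([ 2.19135616, -2.15295843,  0.12206181]), 'tvec': array([-0.03441171,  0.57140908,  1.10499695])}
```

View pics/scene0.png

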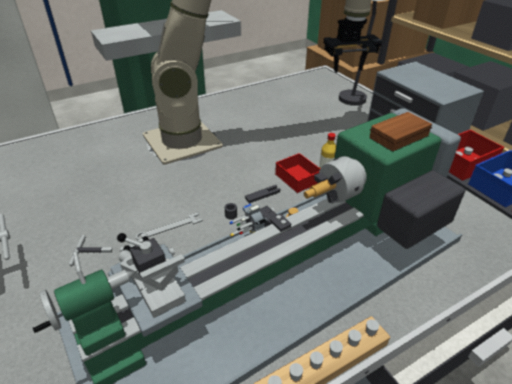

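View pics/top0.png

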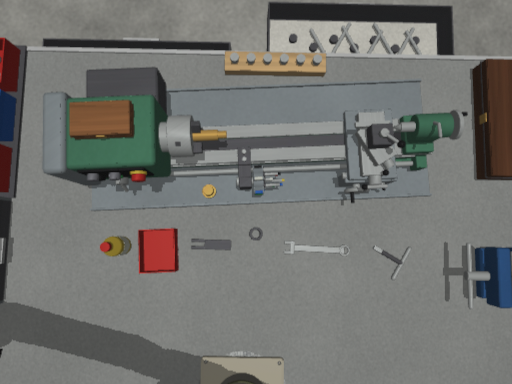

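```bash
python3 - <<'E'
import cv2
a=cv2.imread('pics/scene0.png')[180:250,210:310];b=cv2.imread('pics/top0.png')[140:210,220:310]
cv2.imwrite('pics/z0.png',cv2.resize(a,None,fx=7.5,fy=7.5,interpolation=cv2.INTER_CUBIC))
cv2.imwrite('pics/z1.png',cv2.resize(b,None,fx=8,fy=8,interpolation=cv2.INTER_CUBIC))
E
```

```text
(no output)
```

View pics/z0.png

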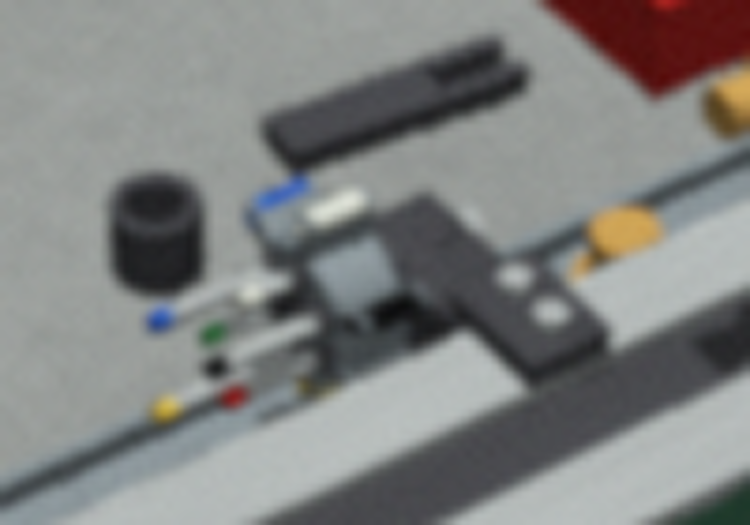

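View pics/z1.png

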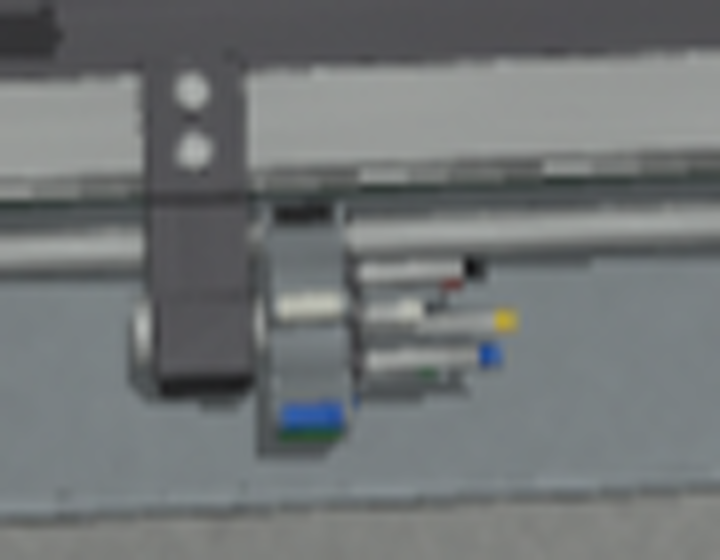

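```bash
cat > h.py <<'E'
import cv2,numpy as np
from bench import cams
def ray(n,u,v):
    i=cams.camera_info(n);R=cv2.Rodrigues(i['rvec'])[0];c=-R.T@i['tvec']
    d=R.T@np.linalg.inv(i['K'])@np.array([u,v,1.]);return c,d
def onz(n,u,v,z):
    c,d=ray(n,u,v);return c+d*(z-c[2])/d[2]
def tri(a,b):
    (c1,d1),(c2,d2)=ray('scene',*a),ray('top',*b)
    s=np.linalg.lstsq(np.c_[d1,-d2],c2-c1,rcond=None)[0]
    p,q=c1+s[0]*d1,c2+s[1]*d2;return (p+q)/2,np.linalg.norm(p-q)
E
python3 - <<'E'
from h import *
Z=lambda x,y:((x+.5)/8-.5+220,(y+.5)/8-.5+140)
S=lambda x,y:((x+.5)/7.5-.5+210,(y+.5)/7.5-.5+180)
print('white top',onz('top',*Z(310,306),.1425),'scene',onz('scene',*S(337,206),.1425),tri(S(337,206),Z(310,306)))
print('blue lobe',tri(S(284,193),Z(311,416)))
for n,s,t in(('yellow tip',(168,407),(506,321)),('blue tip',(160,320),(489,355)),('black tip',(216,367),(474,268)),('plate screw1',(515,275),(194,150)),('plate screw2',(551,311),(191,91))): print(n,tri(S(*s),Z(*t)))
# bed edge line in top
print(onz('top',*Z(250,197),.115),onz('top',*Z(715,170),.115))
print('rod',onz('top',*Z(0,250),.1),onz('top',*Z(715,215),.1))
print('chuck',onz('top',192,135,.215),'bar end',onz('top',226,135,.215),'bar root',onz('top',200,135,.215),'toolpost',onz('top',372,135,.27),'headstock corner',onz('top',157,178,.25))
E
```

```text
white top [ 0.59987413 -0.03568731  0.1425    ] scene [ 0.60400019 -0.03397303  0.1425    ] (array([ 0.60100891, -0.03421813,  0.14019337]), np.float64(0.003426477712435839))
blue lobe (array([ 0.56723208, -0.03558446,  0.12108552]), np.float64(0.003229177266018791))
yellow tip (array([ 0.60523317, -0.10200658,  0.08393181]), np.float64(0.004093630246400462))
blue tip (array([ 0.58995442, -0.09522021,  0.1080525 ]), np.float64(0.002404015168357306))
black tip (array([ 0.61917416, -0.0898161 ,  0.10834504]), np.float64(0.0025762961645239574))
plate screw1 (array([0.65263475, 0.0038695 , 0.13289853]), np.float64(0.002186680530188657))
plate screw2 (array([0.67234657, 0.0051739 , 0.13226108]), np.float64(0.0020155733962460695))
[ 0.64003258 -0.01569397  0.115     ] [ 0.65207647 -0.17052831  0.115     ]
rod [0.62304492 0.06810581 0.1       ] [ 0.63950821 -0.17279755  0.1       ]
chuck [0.69113423 0.12796064 0.215     ] bar end [0.6927469  0.04570946 0.215     ] bar root [0.69151344 0.10861975 0.215     ] toolpost [ 0.6854048  -0.29194008  0.27      ] headstock corner [0.57972296 0.19976341 0.25      ]
```

>>> arm_command --increments '[{"gripper": 0,"spin": -7.4},{"gripper": 0,"spin": -7.4},{"gripper": 0,"spin": -7.3},{"gripper": 0,"dx": -0.02,"dy": -0.035},{"gripper": 0,"dx": -0.027,"dy": -0.047},{"gripper": 0,"dx": -0.027,"dy": -0.047},{"gripper": 0,"dx": -0.027,"dy": -0.047},{"gripper": 0,"dx": -0.02,"dy": -0.035}]' --grip_force 20

```text
validation failed for argument at $.in...
```

>>> arm_command --increments '[{"gripper": 0,"dx": -0.02,"dy": -0.035},{"gripper": 0,"dx": -0.027,"dy": -0.047},{"gripper": 0,"dx": -0.027,"dy": -0.047},{"gripper": 0,"dx": -0.027,"dy": -0.047},{"gripper": 0,"dx": -0.027,"dy": -0.047},{"gripper": 0,"dx": -0.027,"dy": -0.047},{"gripper": 0,"dx": -0.02,"dy": -0.035},{"gripper": 0}]'

```text
validation failed for argument at $.in...
```

Probably every field is needed in each row.

>>> arm_command --increments '[{"gripper": 0,"dx": 0,"dy": 0,"dz": 0,"spin": -7.4},{"gripper": 0,"dx": 0,"dy": 0,"dz": 0,"spin": -7.4},{"gripper": 0,"dx": 0,"dy": 0,"dz": 0,"spin": -7.3},{"gripper": 0,"dx": -0.02,"dy": -0.035,"dz": 0,"spin": 0},{"gripper": 0,"dx": -0.027,"dy": -0.047,"dz": 0,"spin": 0},{"gripper": 0,"dx": -0.027,"dy": -0.047,"dz": 0,"spin": 0},{"gripper": 0,"dx": -0.027,"dy": -0.047,"dz": 0,"spin": 0},{"gripper": 0,"dx": -0.02,"dy": -0.035,"dz": 0,"spin": 0}]' --grip_force 20

```text
time: 1.1
ee_pos: [0.3308, 0.3898, 0.2224]
eef_rot: [-0.034, 0.999, -0.0, -0.0]
ft_force: [0.3, -0.0, -0.3]
width: 0.0148
```

>>> arm_command --increments '[{"gripper": 0,"dx": -0.02,"dy": -0.035,"dz": 0,"spin": 0},{"gripper": 0,"dx": -0.03,"dy": -0.053,"dz": 0,"spin": 0},{"gripper": 0,"dx": -0.03,"dy": -0.053,"dz": 0,"spin": 0},{"gripper": 0,"dx": -0.03,"dy": -0.053,"dz": 0,"spin": 0},{"gripper": 0,"dx": -0.03,"dy": -0.053,"dz": 0,"spin": 0},{"gripper": 0,"dx": -0.03,"dy": -0.053,"dz": 0,"spin": 0},{"gripper": 0,"dx": -0.03,"dy": -0.053,"dz": 0,"spin": 0},{"gripper": 0,"dx": -0.02,"dy": -0.035,"dz": 0,"spin": 0}]'

```text
time: 2.1
ee_pos: [0.5769, 0.0173, 0.2223]
eef_rot: [-0.034, 0.999, -0.0, -0.0]
ft_force: [0.3, 0.8, 0.3]
width: 0.0006
```

>>> arm_command --increments '[{"gripper": 0,"dx": -0.005,"dy": 0,"dz": 0,"spin": 0},{"gripper": 0,"dx": 0,"dy": 0,"dz": 0,"spin": 0},{"gripper": 0,"dx": 0,"dy": 0,"dz": 0,"spin": 0},{"gripper": 0,"dx": 0,"dy": 0,"dz": 0,"spin": 0},{"gripper": 0,"dx": 0,"dy": 0,"dz": 0,"spin": 0},{"gripper": 0,"dx": 0,"dy": 0,"dz": 0,"spin": 0},{"gripper": 0,"dx": 0,"dy": 0,"dz": 0,"spin": 0},{"gripper": 0,"dx": 0,"dy": 0,"dz": 0,"spin": 0}]'

```text
time: 3.1
ee_pos: [0.5811, 0.0207, 0.2226]
eef_rot: [-0.035, 0.999, 0.0, 0.0]
ft_force: [0.4, -0.2, 0.9]
width: 0.0004
```

```bash
cat > snap.py <<'E'
import sys,cv2
from bench import read_state,cams
s=read_state();print(s['time'],s['ee_pos'].round(4),s['eef_rot'].round(4),s['ft_force'].round(2),s['width'])
a=cams.camera('scene')[150:250,190:320];b=cams.camera('top')[130:210,215:315]
k=sys.argv[1]
cv2.imwrite(f'pics/s{k}.png',cv2.resize(a[:,:,::-1],None,fx=6,fy=6,interpolation=cv2.INTER_CUBIC))
cv2.imwrite(f'pics/t{k}.png',cv2.resize(b[:,:,::-1],None,fx=7,fy=7,interpolation=cv2.INTER_CUBIC))
E
python3 snap.py 1
```

```text
3.1 [0.5811 0.0207 0.2226] [-0.0349  0.9994  0.      0.    ] [ 0.44 -0.24  0.92] 0.000447654596414853
```

View pics/s1.png

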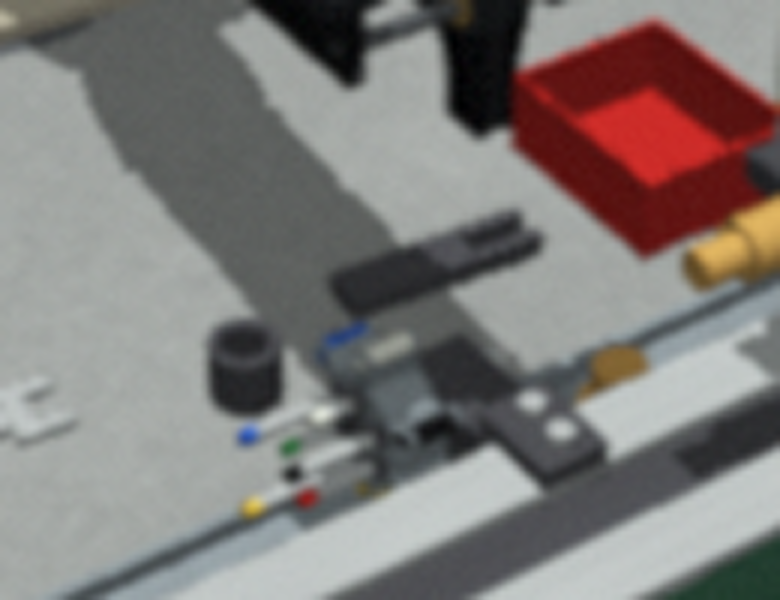

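View pics/t1.png

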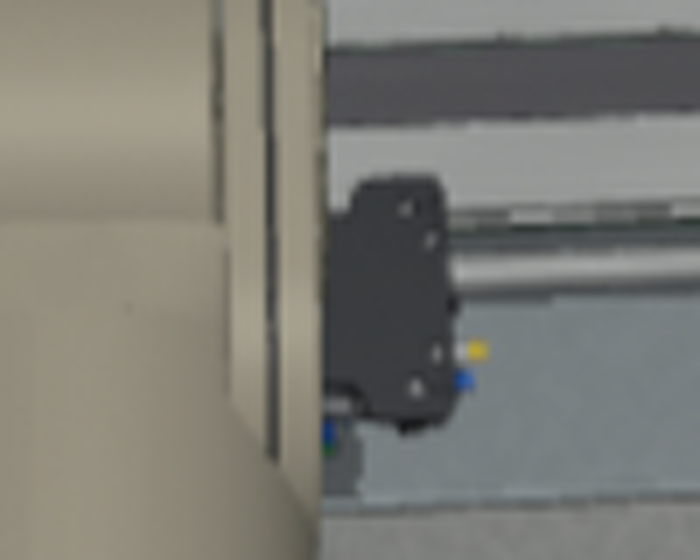

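>>> arm_command --increments '[{"gripper": 0,"dx": -0.017,"dy": -0.029,"dz": 0,"spin": 0},{"gripper": 0,"dx": -0.017,"dy": -0.029,"dz": 0,"spin": 0},{"gripper": 0,"dx": 0,"dy": 0,"dz": 0.02,"spin": 0},{"gripper": 0,"dx": 0,"dy": 0,"dz": 0.03,"spin": 0},{"gripper": 0,"dx": 0,"dy": 0,"dz": 0.017,"spin": 0},{"gripper": 0,"dx": 0,"dy": 0,"dz": 0,"spin": 0},{"gripper": 0,"dx": 0,"dy": 0,"dz": 0,"spin": 0},{"gripper": 0,"dx": 0,"dy": 0,"dz": 0,"spin": 0}]'

```text
time: 4.2
ee_pos: [0.6197, -0.0347, 0.1567]
eef_rot: [-0.035, 0.999, 0.0, 0.001]
ft_force: [0.4, -1.1, 0.1]
width: 0.0004
```

```bash
python3 snap.py 2
```

```text
4.2 [ 0.6197 -0.0347  0.1567] [-3.500e-02  9.994e-01  1.000e-04  9.000e-04] [ 0.39 -1.14  0.1 ] 0.00043754754574307203
```

View pics/s2.png

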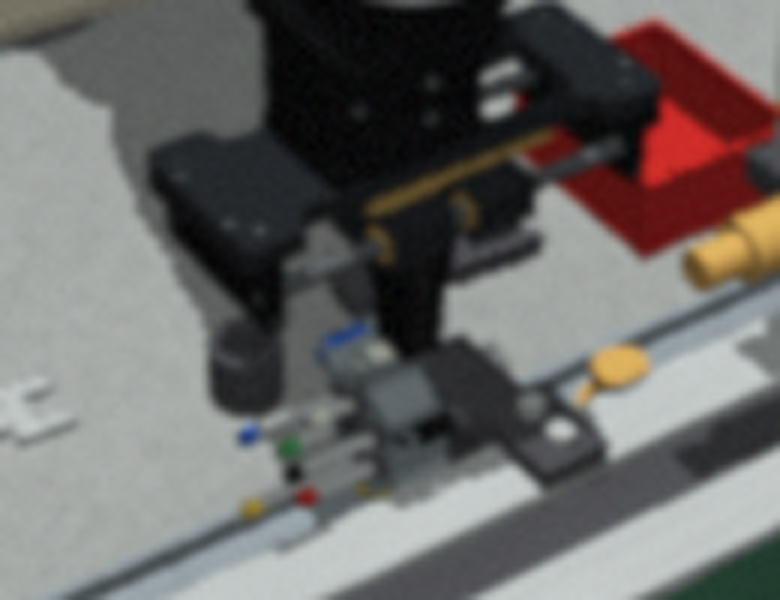

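```bash
python3 - <<'E'
from h import *
i=cams.camera_info('scene')
for p in([.6197,-.0347,.1567],[.6197,-.0497,.1567],[.6197,-.0197,.1567],[.6102,-.0347,.1567],[.601,-.034,.1425],[.601+.001,-.044,.1425],[.601-.001,-.024,.1425]):
    u=cv2.projectPoints(np.array([p]),i['rvec'],i['tvec'],i['K'],None)[0].ravel()
    print(p,(u-[190,150]+.5)*6-.5)
E
```

```text
[0.6197, -0.0347, 0.1567] [407.35162709 341.05404505]
[0.6197, -0.0497, 0.1567] [375.19311781 353.24622149]
[0.6197, -0.0197, 0.1567] [439.13154701 329.00540226]
[0.6102, -0.0347, 0.1567] [395.6066176  327.75427375]
[0.601, -0.034, 0.1425] [385.82670241 340.57767523]
[0.602, -0.044, 0.1425] [366.0045421  349.90214028]
[0.6, -0.024, 0.1425] [405.46996333 331.33736554]
```

>>> arm_command --increments '[{"gripper": 0,"dx": 0,"dy": 0,"dz": 0.008,"spin": 0},{"gripper": 0,"dx": 0,"dy": 0,"dz": 0.008,"spin": 0},{"gripper": 0,"dx": 0,"dy": 0,"dz": 0.006,"spin": 0},{"gripper": 0,"dx": 0,"dy": 0,"dz": 0.004,"spin": 0},{"gripper": 0,"dx": 0,"dy": 0,"dz": 0,"spin": 0},{"gripper": 0,"dx": 0,"dy": 0,"dz": 0,"spin": 0},{"gripper": 0,"dx": 0,"dy": 0,"dz": 0,"spin": 0},{"gripper": 0,"dx": 0,"dy": 0,"dz": 0,"spin": 0}]'

```text
time: 5.3
ee_pos: [0.6192, -0.0347, 0.1297]
eef_rot: [-0.035, 0.999, 0.0, 0.0]
ft_force: [-1.5, 0.1, -1.0]
width: 0.0003
```

```bash
python3 snap.py 3
```

```text
5.3 [ 0.6192 -0.0347  0.1297] [-3.500e-02  9.994e-01  1.000e-04  2.000e-04] [-1.5   0.05 -0.96] 0.0003401309068247857
```

View pics/s3.png

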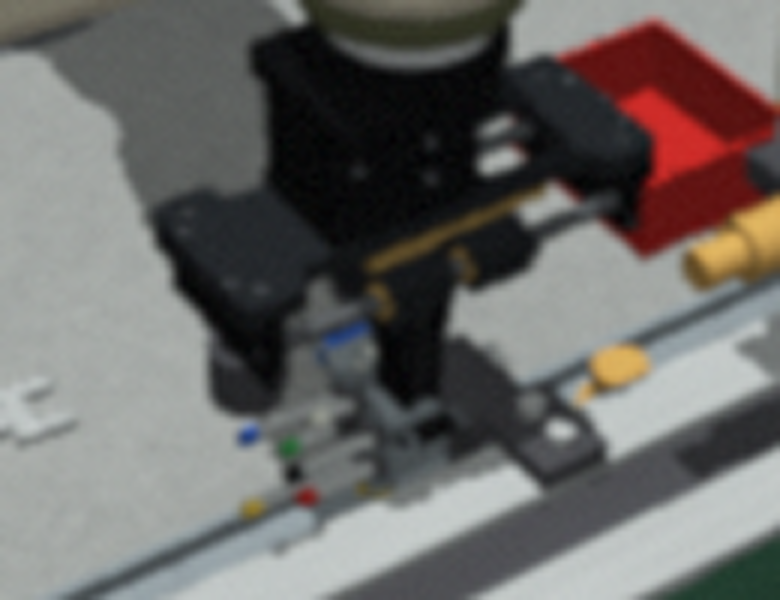

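>>> arm_command --increments '[{"gripper": 0,"dx": 0.005,"dy": 0,"dz": 0,"spin": 0},{"gripper": 0,"dx": 0.005,"dy": 0,"dz": 0,"spin": 0},{"gripper": 0,"dx": 0.005,"dy": 0,"dz": 0,"spin": 0},{"gripper": 0,"dx": 0.005,"dy": 0,"dz": 0,"spin": 0},{"gripper": 0,"dx": 0.005,"dy": 0,"dz": 0,"spin": 0},{"gripper": 0,"dx": 0.005,"dy": 0,"dz": 0,"spin": 0},{"gripper": 0,"dx": 0.005,"dy": 0,"dz": 0,"spin": 0},{"gripper": 0,"dx": 0,"dy": 0,"dz": 0,"spin": 0}]'

```text
time: 6.4
ee_pos: [0.5837, -0.0372, 0.1295]
eef_rot: [-0.035, 0.999, 0.0, -0.0]
ft_force: [-0.8, -0.5, 0.2]
width: 0.0005
```

```bash
python3 snap.py 4
```

```text
6.4 [ 0.5837 -0.0372  0.1295] [-3.490e-02  9.994e-01  1.000e-04 -2.000e-04] [-0.84 -0.48  0.2 ] 0.0005336620690748968
```

View pics/s4.png

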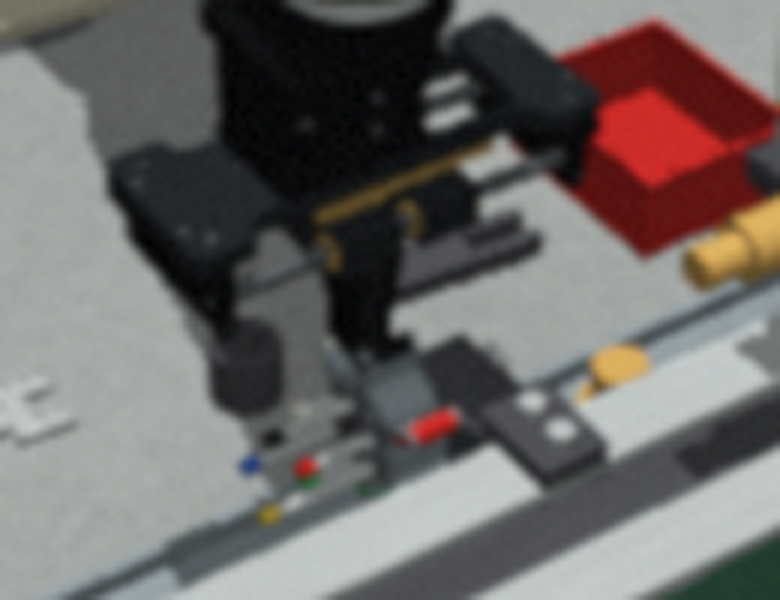

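>>> arm_command --increments '[{"gripper": 0,"dx": 0,"dy": 0,"dz": -0.015,"spin": 0},{"gripper": 0,"dx": 0,"dy": 0,"dz": -0.015,"spin": 0},{"gripper": 0,"dx": 0,"dy": 0,"dz": 0,"spin": 0},{"gripper": 0,"dx": -0.018,"dy": 0,"dz": 0,"spin": 0},{"gripper": 0,"dx": -0.018,"dy": 0,"dz": 0,"spin": 0},{"gripper": 0,"dx": 0,"dy": 0,"dz": 0,"spin": 0},{"gripper": 0,"dx": 0,"dy": 0,"dz": 0,"spin": 0},{"gripper": 0,"dx": 0,"dy": 0,"dz": 0,"spin": 0}]'

```text
time: 7.5
ee_pos: [0.6196, -0.0348, 0.1596]
eef_rot: [-0.035, 0.999, 0.0, -0.0]
ft_force: [0.3, 0.4, 1.4]
width: 0.0009
```

```bash
python3 snap.py 5
```

```text
7.5 [ 0.6196 -0.0348  0.1596] [-3.480e-02  9.994e-01  1.000e-04 -1.000e-04] [0.29 0.4  1.39] 0.0009122004536776813
```

View pics/s5.png

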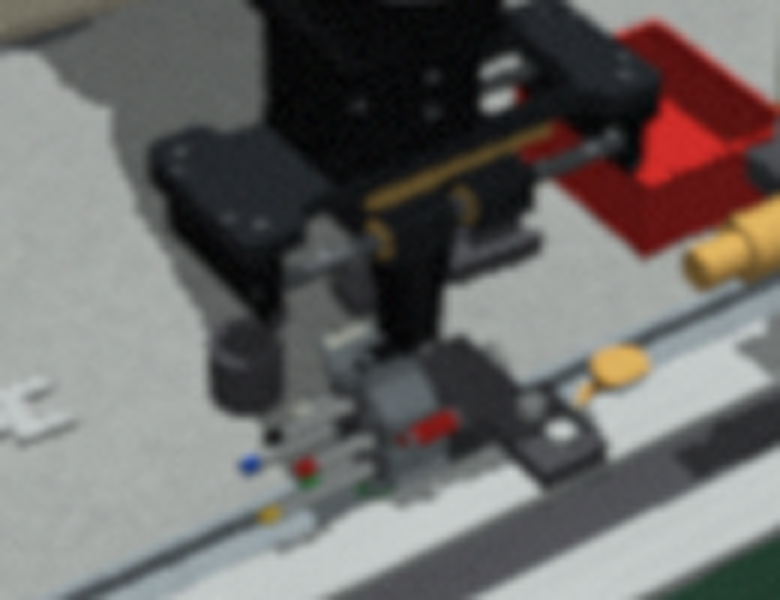

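Picture: black is on top with white at (345,335) towards the robot and red at (435,427) on the far side. One more identical click is needed.

>>> arm_command --increments '[{"gripper": 0,"dx": 0,"dy": 0,"dz": 0.01,"spin": 0},{"gripper": 0,"dx": 0,"dy": 0,"dz": 0.01,"spin": 0},{"gripper": 0,"dx": 0,"dy": 0,"dz": 0.006,"spin": 0},{"gripper": 0,"dx": 0,"dy": 0,"dz": 0.003,"spin": 0},{"gripper": 0,"dx": 0,"dy": 0,"dz": 0,"spin": 0},{"gripper": 0,"dx": 0,"dy": 0,"dz": 0,"spin": 0},{"gripper": 0,"dx": 0,"dy": 0,"dz": 0,"spin": 0},{"gripper": 0,"dx": 0,"dy": 0,"dz": 0,"spin": 0}]'

```text
time: 8.6
ee_pos: [0.6202, -0.0347, 0.1307]
eef_rot: [-0.035, 0.999, 0.0, 0.0]
ft_force: [0.5, -0.4, 0.7]
width: 0.0003
```

>>> arm_command --increments '[{"gripper": 0,"dx": 0.005,"dy": 0,"dz": 0,"spin": 0},{"gripper": 0,"dx": 0.005,"dy": 0,"dz": 0,"spin": 0},{"gripper": 0,"dx": 0.005,"dy": 0,"dz": 0,"spin": 0},{"gripper": 0,"dx": 0.005,"dy": 0,"dz": 0,"spin": 0},{"gripper": 0,"dx": 0.005,"dy": 0,"dz": 0,"spin": 0},{"gripper": 0,"dx": 0.005,"dy": 0,"dz": 0,"spin": 0},{"gripper": 0,"dx": 0.005,"dy": 0,"dz": 0,"spin": 0},{"gripper": 0,"dx": 0,"dy": 0,"dz": 0,"spin": 0}]'

```text
time: 9.6
ee_pos: [0.5847, -0.0372, 0.1305]
eef_rot: [-0.035, 0.999, 0.0, -0.0]
ft_force: [-0.1, 0.5, -0.7]
width: 0.0006
```

```bash
python3 snap.py 6
```

```text
9.6 [ 0.5847 -0.0372  0.1305] [-3.490e-02  9.994e-01  1.000e-04 -2.000e-04] [-0.12  0.53 -0.69] 0.0005891497666772544
```

View pics/s6.png

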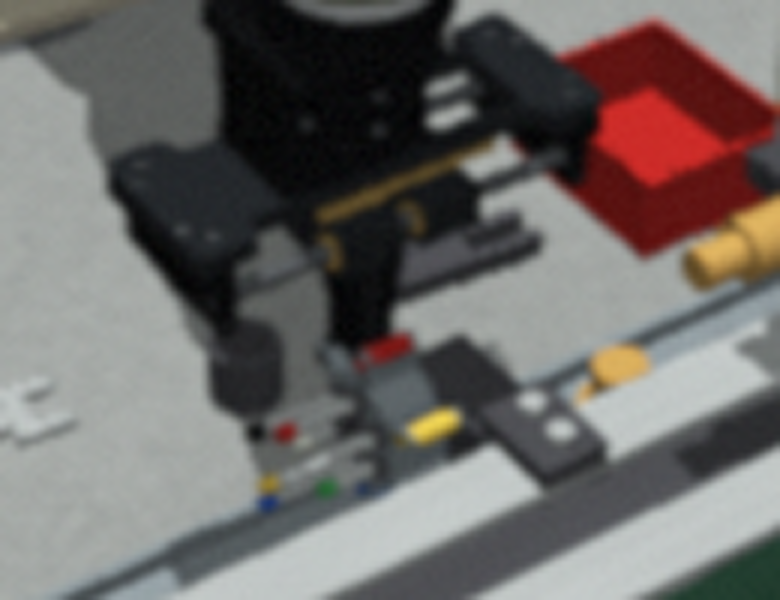

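Red crest is on top at (387,350), with yellow at (433,427) on the far side. Now I lift straight up, back off towards the robot and check.

>>> arm_command --increments '[{"gripper": 0,"dx": 0,"dy": 0,"dz": -0.012,"spin": 0},{"gripper": 0,"dx": 0,"dy": 0,"dz": -0.02,"spin": 0},{"gripper": 0,"dx": 0,"dy": 0,"dz": -0.03,"spin": 0},{"gripper": 0,"dx": 0,"dy": 0,"dz": -0.03,"spin": 0},{"gripper": 0,"dx": 0.04,"dy": 0,"dz": 0,"spin": 0},{"gripper": 0,"dx": 0.04,"dy": 0,"dz": 0,"spin": 0},{"gripper": 0,"dx": 0.03,"dy": 0,"dz": 0,"spin": 0},{"gripper": 0,"dx": 0,"dy": 0,"dz": 0,"spin": 0}]'

```text
time: 10.7
ee_pos: [0.4745, -0.0451, 0.2237]
eef_rot: [-0.035, 0.999, 0.001, 0.001]
ft_force: [0.4, -0.9, 0.5]
width: 0.0005
```

>>> arm_command --increments '[{"gripper": 0,"dx": 0,"dy": 0,"dz": 0,"spin": 0},{"gripper": 0,"dx": 0,"dy": 0,"dz": 0,"spin": 0},{"gripper": 0,"dx": 0,"dy": 0,"dz": 0,"spin": 0},{"gripper": 0,"dx": 0,"dy": 0,"dz": 0,"spin": 0},{"gripper": 0,"dx": 0,"dy": 0,"dz": 0,"spin": 0},{"gripper": 0,"dx": 0,"dy": 0,"dz": 0,"spin": 0},{"gripper": 0,"dx": 0,"dy": 0,"dz": 0,"spin": 0},{"gripper": 0,"dx": 0,"dy": 0,"dz": 0,"spin": 0}]'

```text
time: 11.7
ee_pos: [0.4754, -0.0448, 0.2225]
eef_rot: [-0.035, 0.999, 0.0, 0.0]
ft_force: [-0.4, -0.0, -0.1]
width: 0.0001
```

```bash
python3 snap.py 7; python3 - <<'E'
from h import *
import cv2
a=cams.camera('scene');cv2.imwrite('pics/full7.png',a[:,:,::-1])
o=cv2.imread('pics/scene0.png')[:,:,::-1]
h=cv2.cvtColor(a,cv2.COLOR_RGB2HSV);m=((h[...,0]<8)|(h[...,0]>172))&(h[...,1]>130)&(h[...,2]>70)
m[:,:]=m;sub=np.zeros_like(m);sub[195:235,225:275]=m[195:235,225:275]
n,l,st,c=cv2.connectedComponentsWithStats(sub.astype('uint8'))
for k in range(1,n): print(st[k],c[k],onz('scene',*c[k],.1425),onz('scene',*c[k],.117))
d=cv2.absdiff(a,np.ascontiguousarray(o)).max(2);print('carriage area diff',(d[220:320,110:200]>40).sum(), 'spanner', (d[210:240,130:205]>40).sum())
E
```

```text
11.7 [ 0.4754 -0.0448  0.2225] [-0.0349  0.9994  0.      0.    ] [-0.39 -0.03 -0.14] 0.00014186768870927922
[252 205   7   5  21] [254.85714286 207.38095238] [ 0.60557199 -0.03385758  0.1425    ] [ 0.58041449 -0.0192699   0.117     ]
[236 221   3   3   6] [237.16666667 221.83333333] [ 0.62973484 -0.0963571   0.1425    ] [ 0.60550418 -0.08416675  0.117     ]
carriage area diff 0 spanner 14
```

View pics/s7.png

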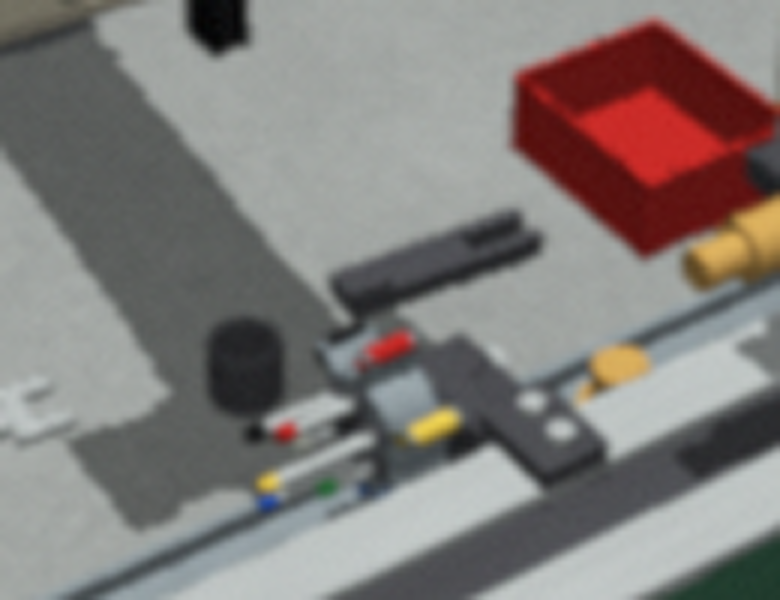

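View pics/full7.png

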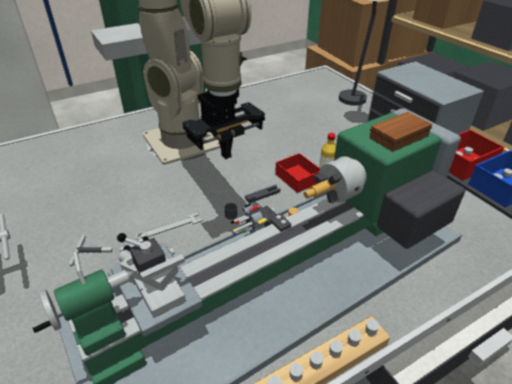

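```bash
python3 -c "
from bench import job;print(job.close_job())"
```

```text
the job is handed in; nothing more can be done
None
```

The red-marked screw is clicked in at the top, in line with the stop pad, and the job is handed in at about 12 s of the 48 s allowed.

**What I did:** White was on top at the start, so red needed two clicks towards the robot. I pushed the side of the top lobe with the closed fingertips once per click. I lifted clear between clicks and backed the arm off at the end.

**Last checks:**
- **Red crest:** it sits at scene pixel (254.9, 207.4), the same spot the white crest held in its detent at the start. Cast onto crest height it gives (0.606, -0.034), against about (0.601, -0.034) for the drum's centre. That gap is close to the 2 mm calibration error plus the scene camera's own offset, which I also saw when checking the fingertip.
- **Neighbours:** yellow is on the far side and black on the robot's side, as they should be with red on top.
- **Forces:** every reading at the end of a move was under 2 N. I did not measure the peak during each push.
- **Carriage and loose parts:** no pixels changed in the carriage area. The spanner area showed 14 changed pixels. I put these down to the arm's shadow but did not check further; the spanner and the other loose parts look unmoved in the final pictures.

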